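Load an icing cartridge into the pump station and prime it

TASK

Stand the orange icing cartridge upright in the steel cradle of the pump station, then swing the clamp's red bar over and all the way down so that the cartridge is pressed fully home. With the clamp shut, press the green pedal down to its stop to prime the pump, and let it spring back up. Leave the spice jar, the vegetable tin and the nut jar where they stand.

Things in the scene. Friction and masses are not known exactly. Their poses are not given: they have to be found in the camera images.
- cartridge_center (a point): centre (half-way up) of the loose orange icing cartridge with white bands: an upright smooth cylinder, diameter 54 mm, height 85 mm, about 0.2 kg, lower edge bevelled 6 mm. z along its axis, up. Pushed home in the cradle, this point is 62.5 mm above the table; merely set in the cradle, 72.5 mm
- station: the white pump station, fixed to the table; origin at table height on the cradle's axis. x points from the pedal to the outlet pipe and bowl, y from the cradle to the clamp's hinge, z up. Base plate 12 mm high; two hinge posts at y = 72 to 98 mm, x = +-51 to +-65 mm, 128 mm high; pipe at x = 30 to 157 mm, up to 123 mm high
- cradle_mouth (a point): centre of the mouth of the cradle, a round steel cup, 55 mm above the table on the station's axis; same axes as the station. Inner diameter 58 mm, the upper 13 mm flaring to 68 mm; outer diameter 82 mm at the rim. At its bottom is the black rubber seat disc
- seat (a joint): m: how far the black rubber seat disc in the cradle has been pushed down. 0 = up (disc's top 30 mm above the table), 0.010 = fully home at its stop (20 mm). It moves stiffly (needs about 11 N) and stays down under the shut clamp; the cartridge's own weight does not move it
- clamp (a joint): rad: opening of the hinged steel clamp frame. 0 = shut, level; 1.57 upright; 2.0 fully open, leaning away from the cradle. Hinge axis parallel to station x at station y = 85 mm, 115 mm above the table. Stiff (0.3 N m): stays at any angle. Rubber presser 85 mm from the hinge meets the cartridge's top at about 0.12 rad; shutting then takes 6 to 10 N down on the bar
- clamp_bar (a point): middle of the clamp's red cross bar, round, diameter 18 mm, parallel to station x, free length 76 mm between two side rails 12 mm thick (x = +-44 mm); 180 mm from the hinge axis. Shut, it lies at station y = -95 mm, 115 mm above the table. Can be pinched from above in its middle, or pushed
- pedal (a joint): rad: the green spring pedal. 0 = up (at rest), 0.28 = down at its stop; springs back by itself. It takes 4 N to start and about 8 N at the stop, at pedal_pad
- pedal_pad (a point): point on the pedal's top face, mid width, 70 mm from its hinge (pedal 95 long, 66 wide, 8 mm thick). Hinge axis parallel to station y at station x = -62 mm, 34 mm high. At rest the face rises by 0.30 rad towards its free end and this point is 58.5 mm above the table, station x = -128 mm; at the stop it is 39.5 mm high, x = -132 mm
- spice_jar_center (a point): centre of a spice jar with green cap, diameter 46 mm, 106 mm tall, loose; to be left alone
- vegetable_tin_center (a point): centre of a food tin with pale green label, diameter 76 mm, 58 mm tall, loose; to be left alone
- nut_jar: a glass jar with black lid, diameter 63 mm, 94 mm tall, origin under its centre, loose; to be left alone

How it is judged:
On the way, in this order (a step that is already met when the one before it is completed fails the run):
1. the cartridge stands in the cradle, let go, clamp still open (horizontal distance between cartridge_center and station below 0.005 m and height (world z) of cartridge_center below 0.078 m and angle between cartridge_center's own z axis and vertical below 0.12 rad and contact force between the fingers and cartridge below 0.2 N and value of joint clamp above 0.3 rad), for 0.2 s.
2. the clamp is shut and the cartridge is pressed home (value of joint clamp below 0.05 rad and value of joint seat above 0.008 m and height (world z) of cartridge_center below 0.066 m and horizontal distance between cartridge_center and station below 0.005 m), for 0.2 s.
3. the pedal is pressed to its stop, clamp shut (value of joint pedal above 0.25 rad and value of joint clamp below 0.05 rad and value of joint seat above 0.008 m), for 0.05 s.
At the end, for the whole second after the job is handed in: the cartridge stands upright (within 0.1 rad) in the cradle, within 5 mm of its axis and pushed at least 8 of the 10 mm down (centre under 66 mm high), the clamp is shut (under 0.05 rad) and the pedal is back up (under 0.06 rad) (all of step 2 and angle between cartridge_center's own z axis and vertical below 0.1 rad and value of joint pedal below 0.06 rad); the robot touches nothing.
It fails at once if the spice jar, vegetable tin or nut jar is shifted by more than 30 mm or knocked over (distance of any of spice_jar_center, vegetable_tin_center, nut_jar from where it was at the start of the episode above 0.03 m or angle between any of vegetable_tin_center, nut_jar, spice_jar_center's own z axis and vertical above 0.5 rad).
It also fails if it takes over 67 s, if anything falls off the work surface, if the arm or the gripper's body presses on something with over 40 N, if the wrist force passes 120 N, or if a joint passes its speed limit or range.

ROBOT

A 6-joint arm with a two-finger parallel gripper is mounted at the origin on a cart in front of the work surface, level with it; the furniture and walls round the work are solid. World frame = base frame: x ahead of the robot, y to its left, z up, the work surface at z = 0. Lengths are in m, angles in rad, forces in N, time in s.
With the tool pointing down it reaches from about 0.3 to 0.775 m from the base axis. Payload 14.6 kg.
Tool frame: the origin (TCP) lies at the very end of the fingers, on their centre line; the grasp point (between the pads) lies 19 mm behind it; z points along the fingers, y is the line along which they close (so a half turn about z gives the same grasp; the last joint's range is limited). The gripper opens to 94 mm and grips with 3 to 60 N. Pads are 16 mm wide; open, the fingers measure 119 mm over their backs; the gripper's body (75 mm by 177 mm) begins 78 mm behind the grasp point.
Start: joints at [1.169, 0.3, 1.521, -0, 1.321, -0.067], TCP at [0.181, 0.519, 0.205] pointing down, gripper open.
Joint ranges: [-3.03, 3.03], [-0.79, 2.21], [0.23, 2.52], [-1.04, 4.18], [0, 3.07], [-2.55, 2.55]. Speed limits (rad/s): [2.22, 2.22, 2.57, 3.14, 3.14, 3.14].

INTERFACE

Orientations are given as [roll, pitch, yaw] about the fixed x, y, z axes, in that order (R = Rz(yaw) Ry(pitch) Rx(roll)).
In Python, from station import ctrl gives the robot as it stands.
- The arm moves only by the tool carry_out, never from a script. Its argument "motion" is text: rows parted by semicolons, each of 7 numbers parted by spaces: the shift along the world's x, y, z in m, then the turn, a rotation vector about the world's x, y, z in degrees, then the closure in counts, from 0 (fully open) to 255 (shut). In form: dx dy dz wx wy wz hand; .... A call has 1 to 20 rows; each row shifts and turns the commanded pose from where the row before left it; what a row does not reach is not made up. A row lasts 1/12 s, in which the tool goes at most 41.7 mm and 7.16 degrees, less where a joint would pass 70% of its speed; a pose out of reach is approached as far as the arm can. A call is refused whole if a number of a shift passes 0.0417 or a number of a turn 7.16, either way. A call with a gripper value outside its range is refused whole. The fingers move at their own pace and stop on an object; "grip_force" is the grip in N (left out, the last holds). Time passes only in rows, so rows that do not move let the fingers close. It gives the time, the measured TCP pose, the force, the opening and the grip force at its end, in the units of the state.
- ctrl.get_obs(): the state, without advancing time (a new reading comes with each control period).
- ctrl.camera(name): name is "scene" or "top" or "wrist"; returns a dict with "pixels" (400x640x3 uint8, red, green, blue), "range_z" (400x640 float32, m along the optical axis (not along the pixel's ray), 0 where there is no reading), "K" (3x3 intrinsics, pixels), "position" and "attitude" of the camera in the world. Camera axes: x right, y up, looking along -z (the intrinsics and any distortion apply to the point x, -y, -z); pixel columns grow to the right and rows downward; lengths in m; the calibration is good to about 2 mm. A picture is of the moment at which its call begins.
- ctrl.hand_in(): hands the job in; it is judged then, once.
The state is a dict: "time_s": time; "qpos": joint angles; "joint_vel": joint speeds; "tau": joint torques, N m; "ee_pos": TCP position; "eef_rot": TCP orientation; "force": force on the tool from outside, world axes, zero at the start; "moment": the same for the moment, N m; "grip_width": finger opening in m; "grip_force": force on a finger pad.
Only numpy, scipy, OpenCV 4.12 (cv2) and the standard library are available. Lean on these libraries where they do the work, as an engineer would, in place of code of your own. Each camera call takes 0.05 s, during which the arm holds its last target. There are 200 camera calls.

## Working session

There is one attempt and no reset: what is moved stays moved. The work goes in short steps, Python scripts to look and compute and a tool call to move; the robot and the scene stay as the last step left them, time stands still between calls to the robot, and variables do not carry over. Pictures are saved under pics/ and viewed, at most 10 in all, crops included, and the job is handed in when it is done.

Besides the shell and the picture viewer there is one more tool, called after "Request:" as name(argument=value, ...) on one line, values as JSON. carry_out: Moves the arm, as the interface text tells. Its arguments: {"type":"object","properties":{"motion":{"type":"string"},"grip_force":{"type":"number"}},"required":["motion"]}

```bash
mkdir -p pics; ls
cat > h.py <<'E'
import numpy as np,cv2
from station import ctrl
def snap(n,f=None):
    c=ctrl.camera(n)
    if f: cv2.imwrite('pics/'+f,c['pixels'][...,::-1])
    np.savez('/tmp/'+n+'.npz',**{k:np.asarray(v) for k,v in c.items()})
    return c
def pts(c):
    K=c['K'];d=c['range_z'];v,u=np.mgrid[0:d.shape[0],0:d.shape[1]]
    p=np.stack([(u-K[0,2])/K[0,0]*d,-(v-K[1,2])/K[1,1]*d,-d],-1)
    return p@rot(c).T+np.asarray(c['position'])
def rot(c):
    a=np.asarray(c['attitude'])
    if a.shape==(3,3): return a
    from scipy.spatial.transform import Rotation as R
    return R.from_euler('xyz',a).as_matrix() if a.size==3 else R.from_quat(a).as_matrix()
E
python3 - <<'E'
from h import *
print(ctrl.get_obs())
for n in ('scene','top'):
    c=snap(n,n+'0.png');print(n,c.keys(),c['K'],c['position'],c['attitude'])
E
```

```text
pics
{'time_s': 0.0, 'qpos': array([ 1.16940723e+00,  3.00466102e-01,  1.52158094e+00, -7.04986774e-06,
        1.32070576e+00, -6.66023957e-02]), 'joint_vel': array([-1.38718006e-04, -1.60731201e-05, -4.13353313e-05, -2.02939402e-03,
        3.17814910e-04,  1.14882049e-03]), 'tau': array([ 2.70893288e-04, -5.31813419e+01, -3.52739561e+01,  7.08399201e-02,
        2.43681780e-02, -1.29455289e-04]), 'ee_pos': array([0.18061436, 0.51921801, 0.20488913]), 'eef_rot': array([-3.14043462e+00, -7.03983355e-05,  2.80680766e+00]), 'force': array([-0.5966058 ,  0.16218658, -0.9488856 ]), 'moment': array([-0.02761541, -0.01149124, -0.0366357 ]), 'grip_force': 0.0, 'grip_width': 0.09417128730512918}
scene dict_keys(['pixels', 'range_z', 'K', 'position', 'attitude']) [[366.32724376   0.         326.64656191]
 [  0.         366.32724376 192.0909594 ]
 [  0.           0.           1.        ]] [-0.11023467 -0.6585047   0.56999669] [ 1.10656086  0.01982444 -0.79841514]
top dict_keys(['pixels', 'range_z', 'K', 'position', 'attitude']) [[464.34452155   0.         315.56876804]
 [  0.         464.34452155 194.41379739]
 [  0.           0.           1.        ]] [ 0.45796799 -0.01214694  1.65703792] [ 7.14731408e-02  8.48436624e-04 -1.57062767e+00]
```

View pics/scene0.png

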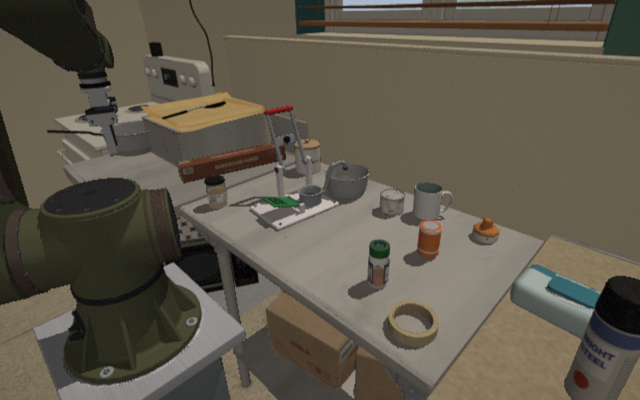

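View pics/top0.png

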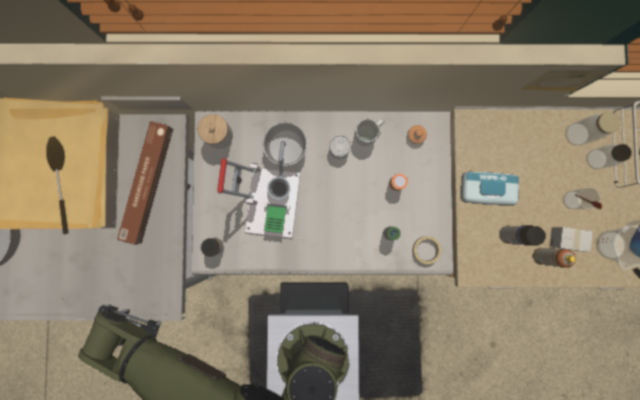

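Scene picture: cartridge at (429,240), spice jar (378,265), pump station with green pedal (280,203), cradle (311,195) and red bar (279,110). Top picture: cartridge (399,182), cradle (279,188), pedal (275,218), bar (222,176), spice jar (392,233), nut jar (212,247). Station x points roughly along world +x, and its y along world +y.

Run:
```python
from h import *
for n in('top','scene'):
    c=dict(np.load('/tmp/%s.npz'%n));P=pts(c);hsv=cv2.cvtColor(c['pixels'],cv2.COLOR_RGB2HSV)
    H,S,V=[hsv[...,i].astype(int) for i in range(3)]
    rx=(P[...,0]>.25)&(P[...,0]<.9)&(abs(P[...,1])<.5)&(P[...,2]>.008)&(P[...,2]<.4)
    def show(l,m):
        k,lab,st,ce=cv2.connectedComponentsWithStats((m&rx).astype(np.uint8))
        for i in range(1,k):
            if st[i,4]>15:
                q=P[lab==i];print(n,l,st[i],ce[i].round(1),'med',np.median(q,0).round(4),'min',np.percentile(q,3,0).round(3),'max',np.percentile(q,97,0).round(3))
    show('orange',(H>3)&(H<16)&(S>150)&(V>100)); show('red',((H<3)|(H>174))&(S>150)&(V>70)); show('green',(H>45)&(H<85)&(S>120)&(V>40))
    if n=='top':
        # cartridge cylinder top
        m=rx&(abs(P[...,2]-.085)<.01)&(abs(P[...,1]+.28)<.06); print('carttop',m.sum(),P[m].mean(0) if m.any() else 0)
        white=rx&(S<40)&(V>150)&(abs(P[...,2]-.012)<.008)&(P[...,1]>0)
        cs,_=cv2.findContours(white.astype(np.uint8),0,2);b=max(cs,key=cv2.contourArea)
        bx=cv2.boxPoints(cv2.minAreaRect(b)).round(1);print('plate',bx.tolist(),cv2.contourArea(b))
        big=cv2.resize(c['pixels'][100:280,190:300],None,fx=5,fy=3.3*1.0 if 0 else 5,interpolation=cv2.INTER_CUBIC)
        cv2.imwrite('pics/crop_top.png',big[100:700,:,::-1])
```

```text
top red [219 159   7  32 104] [221.7 174.2] med [0.6162 0.2666 0.2906] min [0.572 0.259 0.285] max [0.658 0.274 0.296]
carttop 308 [ 0.68006159 -0.2819632   0.0853533 ]
plate [[243.3000030517578, 231.6999969482422], [256.0, 165.89999389648438], [276.20001220703125, 169.6999969482422], [263.5, 235.60000610351562]] 755.0
scene orange [484 218   9   5  30] [488.2 219.9] med [ 0.7878 -0.373   0.0565] min [ 0.78  -0.381  0.054] max [ 0.799 -0.362  0.059]
scene orange [420 221   8   9  22] [422.5 225.3] med [ 0.602  -0.2778  0.0855] min [ 0.595 -0.297  0.083] max [ 0.623 -0.271  0.087]
scene orange [429 223  12   8  22] [436.6 227.9] med [ 0.6181 -0.3136  0.0853] min [ 0.596 -0.319  0.083] max [ 0.638 -0.304  0.087]
scene orange [474 223  25  13 173] [487.2 230.2] med [ 0.7754 -0.3831  0.0315] min [ 0.759 -0.401  0.027] max [ 0.806 -0.346  0.038]
scene orange [424 234  16  18 218] [431.8 242.3] med [ 0.5969 -0.3145  0.052 ] min [ 0.589 -0.323  0.029] max [ 0.616 -0.301  0.074]
scene orange [423 253  15   4  38] [429.6 254.7] med [ 0.596  -0.3133  0.0149] min [ 0.589 -0.322  0.011] max [ 0.612 -0.301  0.02 ]
scene red [265 106  28   9 111] [278.2 109.7] med [0.6051 0.2625 0.2868] min [0.562 0.255 0.281] max [0.654 0.27  0.291]
scene green [264 198  35   9 204] [281.6 201.7] med [0.484  0.1246 0.0537] min [0.445 0.096 0.04 ] max [0.528 0.157 0.065]
scene green [371 248  18  10  97] [380.3 253.2] med [ 0.4232 -0.2859  0.0984] min [ 0.417 -0.293  0.09 ] max [ 0.443 -0.27   0.105]
```

View pics/crop_top.png

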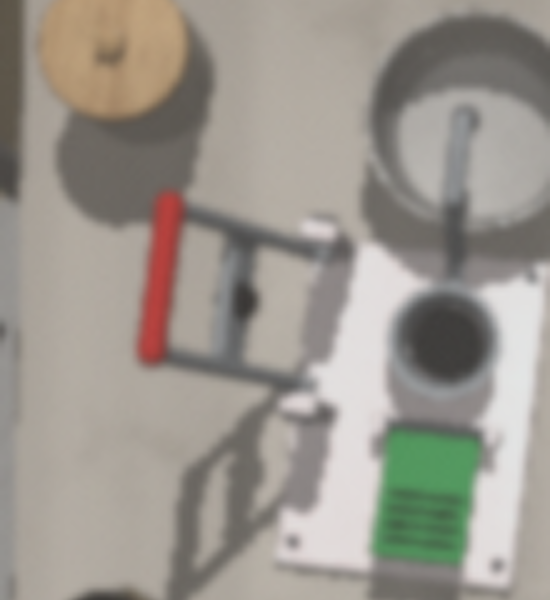

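Crop (5x, origin px (190,120)): cradle rim circle centred at about (443,340), pedal axis from (425,560) to (437,430), bar from (152,355) to (170,200), so the station is yawed by a few degrees. I'll compute the poses now.

```bash
cat >> h.py <<'E'
def ray(c,u,v,z):
    K=c['K'];d=rot(c)@np.array([(u-K[0,2])/K[0,0],-(v-K[1,2])/K[1,1],-1.]);o=np.asarray(c['position'])
    return o+d*(z-o[2])/d[2]
E
python3 - <<'E'
from h import *
c=dict(np.load('/tmp/top.npz'));P=pts(c);hsv=cv2.cvtColor(c['pixels'],cv2.COLOR_RGB2HSV)
H,S,V=[hsv[...,i].astype(int) for i in range(3)]
def box(x0,x1,y0,y1,z0,z1): return (P[...,0]>x0)&(P[...,0]<x1)&(P[...,1]>y0)&(P[...,1]<y1)&(P[...,2]>z0)&(P[...,2]<z1)
def circ(l,m):
    q=P[m];(x,y),r=cv2.minEnclosingCircle(q[:,:2].astype(np.float32));print(l,m.sum(),'enc',np.round([x,y,r],4),'mean',q.mean(0).round(4))
circ('cart',box(.54,.68,-.36,-.24,.078,.095)); circ('rim',box(.5,.64,.06,.19,.047,.062))
circ('spice',box(.38,.5,-.34,-.22,.095,.115));circ('nut',box(.35,.5,.25,.42,.085,.1))
circ('tin?',box(.65,.8,-.2,0,.05,.065))
m=((S>100)&(H>45)&(H<85)&box(.4,.6,.05,.2,.03,.08))
q=cv2.minAreaRect(np.argwhere(m)[:,::-1].astype(np.float32));print('pedal',q,P[m].mean(0))
bx=cv2.boxPoints(q);print([ray(c,u,v,.055).round(3).tolist() for u,v in bx])
m=((H<5)|(H>172))&(S>130)&box(.5,.75,.2,.32,.2,.33)
q=P[m];mu=q.mean(0);d=np.linalg.svd(q-mu)[2][0];print('bar',mu,d,np.arctan2(d[1],d[0]))
print('rim ray',ray(c,278.6,188,.055))
for z in(.128,):print('posts',ray(c,190+318/5,120+228/5,z),ray(c,190+300/5,120+403/5,z))
E
```

```text
cart 197 enc [ 0.6154 -0.296   0.0273] mean [ 0.6155 -0.2957  0.086 ]
rim 228 enc [0.5656 0.1295 0.0712] mean [0.574  0.1228 0.0527]
spice 145 enc [ 0.4393 -0.2697  0.023 ] mean [ 0.44   -0.2694  0.1056]
nut 260 enc [0.3936 0.3441 0.0315] mean [0.3937 0.3438 0.0932]
tin? 356 enc [ 0.7457 -0.1275  0.0704] mean [ 0.7437 -0.0981  0.0562]
pedal ((275.0244140625, 218.78048706054688), (16.343868255615234, 23.41148567199707), 6.34019136428833) [0.49948553 0.1283677  0.04906437]
[[0.452, 0.161, 0.055], [0.532, 0.153, 0.055], [0.525, 0.097, 0.055], [0.445, 0.105, 0.055]]
bar [0.61380903 0.26721093 0.29007865] [-0.99461024  0.10362616  0.00347704] 3.037779498165879
rim ray [0.59491729 0.11724338 0.055     ]
posts [0.66322095 0.19470046 0.128     ] [0.5469582  0.20544895 0.128     ]
```

Measurements: cartridge at (0.6155, -0.296), top at 86 mm and radius 27 mm, which matches. Station at about (0.596, 0.116) with yaw about -0.10. Clamp about 1.95 rad open. Fingers will close along station y, clear of the pipe and posts.

Request:
carry_out(motion="0.0155 -0.0291 0 0 0 0.67 0;0.0155 -0.0291 0 0 0 0.67 0;0.0155 -0.0291 0 0 0 0.67 0;0.0155 -0.0291 0 0 0 0.67 0;0.0155 -0.0291 0 0 0 0.67 0;0.0155 -0.0291 0 0 0 0.67 0;0.0155 -0.0291 0 0 0 0.67 0;0.0155 -0.0291 0 0 0 0.67 0;0.0155 -0.0291 0 0 0 0.67 0;0.0155 -0.0291 0 0 0 0.67 0;0.0155 -0.0291 0 0 0 0.67 0;0.0155 -0.0291 0 0 0 0.67 0;0.0155 -0.0291 0 0 0 0.67 0;0.0155 -0.0291 0 0 0 0.67 0;0.0155 -0.0291 0 0 0 0.67 0;0.0155 -0.0291 0 0 0 0.67 0;0.0155 -0.0291 0 0 0 0.67 0;0.0155 -0.0291 0 0 0 0.67 0;0.0155 -0.0291 0 0 0 0.67 0;0.0155 -0.0291 0 0 0 0.67 0", grip_force=15)

```text
time_s: 1.77
ee_pos: [0.4911, -0.0642, 0.2052]
eef_rot: [3.142, -0.0, 3.041]
force: [0.6, 1.4, 0.4]
grip_width: 0.0939
grip_force: 0.0
```

Request:
carry_out(motion="0.0155 -0.0291 0 0 0 0 0;0.0155 -0.0291 0 0 0 0 0;0.0155 -0.0291 0 0 0 0 0;0.0155 -0.0291 0 0 0 0 0;0.0155 -0.0291 0 0 0 0 0;0.0155 -0.0291 0 0 0 0 0;0.0155 -0.0291 0 0 0 0 0;0.0155 -0.0291 0 0 0 0 0;0 0 0 0 0 0 0;0 0 0 0 0 0 0")

```text
time_s: 2.6
ee_pos: [0.6145, -0.2963, 0.2037]
eef_rot: [3.141, -0.002, 3.039]
force: [0.3, -0.3, 0.3]
grip_width: 0.0941
grip_force: 0.0
```

Run:
```python
from h import *
c=snap('wrist','w1.png');P=pts(c);o=ctrl.get_obs();print(o['ee_pos'],o['eef_rot'],c['position'])
m=(P[...,0]>.54)&(P[...,0]<.69)&(P[...,1]>-.37)&(P[...,1]<-.22)&(P[...,2]>.078)&(P[...,2]<.095)
q=P[m];print(m.sum(),cv2.minEnclosingCircle(q[:,:2].astype(np.float32)),q.mean(0))
```

```text
[ 0.61444436 -0.29523364  0.20443464] [ 3.14085525e+00 -1.38134552e-03  3.04020922e+00] [ 0.54294047 -0.28818288  0.38297844]
2051 ((0.6155704259872437, -0.29424917697906494), 0.027523653581738472) [ 0.61438209 -0.29408225  0.08520842]
```

View pics/w1.png

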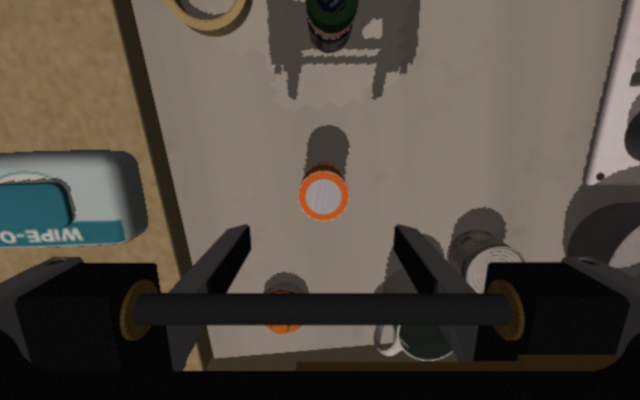

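Wrist picture: cartridge top at (324,195), between the open fingers, with the spice jar (330,20) well clear. It's at (0.615, -0.294), within 1 mm of the TCP. Next: descend, grip and lift.

Request:
carry_out(motion="0.0005 0.001 -0.018 0 0 0 0;0 0 -0.018 0 0 0 0;0 0 -0.018 0 0 0 0;0 0 -0.018 0 0 0 0;0 0 -0.018 0 0 0 0;0 0 -0.018 0 0 0 0;0 0 -0.018 0 0 0 0;0 0 -0.014 0 0 0 0;0 0 -0.009 0 0 0 0;0 0 -0.004 0 0 0 0;0 0 0 0 0 0 0;0 0 0 0 0 0 255;0 0 0 0 0 0 255;0 0 0 0 0 0 255;0 0 0 0 0 0 255;0 0 0 0 0 0 255;0 0 0 0 0 0 255;0 0 0 0 0 0 255;0 0 0 0 0 0 255;0 0 0 0 0 0 255", grip_force=20)

```text
time_s: 4.32
ee_pos: [0.6153, -0.2944, 0.0526]
eef_rot: [-3.141, 0.0, 3.041]
force: [-0.2, -0.3, 1.2]
grip_width: 0.0538
grip_force: 20.0
```

Request:
carry_out(motion="0 0 0.013 0 0 0 255;0 0 0.02 0 0 0 255;0 0 0.025 0 0 0 255;0 0 0.025 0 0 0 255;0 0 0.025 0 0 0 255;0 0 0.025 0 0 0 255;0 0 0 0 0 0 255")

```text
time_s: 4.9
ee_pos: [0.6165, -0.295, 0.192]
eef_rot: [-3.138, 0.007, 3.041]
force: [0.2, 0.3, -1.3]
grip_width: 0.0532
grip_force: 20.0
```

Request:
carry_out(motion="-0.001 0.0228 0 0 0 0 255;-0.001 0.0228 0 0 0 0 255;-0.001 0.0228 0 0 0 0 255;-0.001 0.0228 0 0 0 0 255;-0.001 0.0228 0 0 0 0 255;-0.001 0.0228 0 0 0 0 255;-0.001 0.0228 0 0 0 0 255;-0.001 0.0228 0 0 0 0 255;-0.001 0.0228 0 0 0 0 255;-0.001 0.0228 0 0 0 0 255;-0.001 0.0228 0 0 0 0 255;-0.001 0.0228 0 0 0 0 255;-0.001 0.0228 0 0 0 0 255;-0.001 0.0228 0 0 0 0 255;-0.001 0.0228 0 0 0 0 255;-0.001 0.0228 0 0 0 0 255;-0.001 0.0228 0 0 0 0 255;-0.001 0.0228 0 0 0 0 255;0 0 0 0 0 0 255;0 0 0 0 0 0 255")

```text
time_s: 6.57
ee_pos: [0.5968, 0.1169, 0.1849]
eef_rot: [-3.141, -0.001, 3.042]
force: [-0.7, -0.1, -2.6]
grip_width: 0.0534
grip_force: 20.0
```

Run:
```python
from h import *
c=snap('wrist','w2.png');np.save('/tmp/o.npy',c['range_z']);o=ctrl.get_obs();print(o['ee_pos'],o['eef_rot'],o['grip_width'],c['position'],c['attitude'])
```

```text
[0.59691746 0.11599907 0.18497524] [-3.14121441e+00 -8.34040764e-04  3.04133874e+00] 0.053397587397965934 [0.52500254 0.12499847 0.36408757] [-2.49976485e-01 -5.92363554e-05  1.47197622e+00]
```

View pics/w2.png

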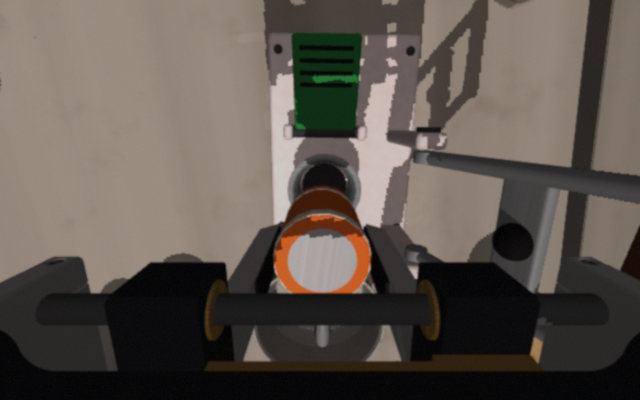

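Wrist picture: cartridge held at (322,260), just above the cradle, whose rim is visible around (324,187). The pedal is at (327,82), the clamp rails are clear to the right. I'll fit a circle to the rim.

Run:
```python
from h import *
from scipy.optimize import least_squares
c=dict(np.load('/tmp/wrist.npz'));P=pts(c);hsv=cv2.cvtColor(c['pixels'],cv2.COLOR_RGB2HSV);S=hsv[...,1]
m=(P[...,2]>.051)&(P[...,2]<.060)&(S<70)&(np.hypot(P[...,0]-.596,P[...,1]-.116)<.05)
q=P[m];a=np.degrees(np.arctan2(q[:,1]-.116,q[:,0]-.596));print(len(q),np.median(q[:,2]),np.histogram(a,12,(-180,180))[0])
r=least_squares(lambda p:np.hypot(q[:,0]-p[0],q[:,1]-p[1])-.0375,[.596,.116],loss='soft_l1',f_scale=.003);print(r.x,abs(r.fun).mean())
d=np.hypot(q[:,0]-r.x[0],q[:,1]-r.x[1]);print(np.percentile(d,[3,97]))
H=hsv[...,0]
m=(H>45)&(H<85)&(S>100)&(P[...,2]>.03)&(P[...,2]<.08);u=P[m];mn=u.mean(0);rc=cv2.minAreaRect((u[:,:2]*1000).astype(np.float32));print('pedal',mn,rc)
m=(P[...,2]>.117)&(P[...,2]<.135)&(P[...,0]<.58)&(P[...,1]>.15);print('post',m.sum(),P[m].mean(0))
m=(abs(P[...,2]-.135)<.008)&(np.hypot(P[...,0]-.597,P[...,1]-.116)<.04);print('cart top z',np.percentile(P[(np.hypot(P[...,0]-.597,P[...,1]-.116)<.02)&(P[...,2]>.1)][:,2],[50]))
m=(abs(P[...,2]-np.percentile(P[(np.hypot(P[...,0]-.597,P[...,1]-.116)<.02)&(P[...,2]>.2)][:,2],50))<.004)&(np.hypot(P[...,0]-.597,P[...,1]-.116)<.04)
print('cart',m.sum(),cv2.minEnclosingCircle(P[m][:,:2].astype(np.float32)))
```

```text
929 0.0546131788867274 [128 120 111  38   0   0   0   1 121 140 136 134]
[0.59547829 0.119849  ] 0.001953189476189
[0.03302113 0.04070431]
pedal [0.48476926 0.13277008 0.05320204] ((486.4070739746094, 132.45880126953125), (64.02728271484375, 87.83704376220703), 83.44300842285156)
post 1011 [0.5488277  0.20869074 0.12595459]
cart top z [0.21800323]
cart 6962 ((0.5868191719055176, 0.11787383258342743), 0.03781772032380104)
```

Run:
```python
from h import *
c=dict(np.load('/tmp/wrist.npz'));P=pts(c);hsv=cv2.cvtColor(c['pixels'],cv2.COLOR_RGB2HSV);H,S=hsv[...,0],hsv[...,1]
m=(H>3)&(H<18)&(S>150)&(P[...,2]>.2145)&(P[...,2]<.2215);m[:225]=0
k,lab,st,_=cv2.connectedComponentsWithStats(m.astype(np.uint8));print(st[1:][st[1:,4]>50])
q=P[m];print(m.sum(),np.median(q[:,2]),cv2.minEnclosingCircle(q[:,:2].astype(np.float32)),cv2.fitEllipse(np.argwhere(cv2.morphologyEx(m.astype(np.uint8),3,np.ones((3,3)))>0)[:,::-1].astype(np.float32)) )
```

```text
[[ 273  225   99   68 2167]]
2167 0.21737464827670835 ((0.5971571207046509, 0.11768908053636551), 0.0269680917263031) ((321.94384765625, 259.19390869140625), (71.95748138427734, 86.90279388427734), 89.73351287841797)
```

Cartridge at (0.5972, 0.1177) and rim at (0.5955, 0.1198) in the same view, so I correct by (-1.5, +2) mm and lower it. The funnel captures ±13 mm.

Request:
carry_out(motion="-0.0015 0.002 -0.01 0 0 0 255;0 0 -0.015 0 0 0 255;0 0 -0.015 0 0 0 255;0 0 -0.012 0 0 0 255;0 0 -0.008 0 0 0 255;0 0 -0.006 0 0 0 255;0 0 -0.006 0 0 0 255;0 0 -0.005 0 0 0 255;0 0 -0.005 0 0 0 255;0 0 -0.004 0 0 0 255;0 0 -0.004 0 0 0 255;0 0 0 0 0 0 255;0 0 0 0 0 0 255")

```text
time_s: 7.7
ee_pos: [0.5957, 0.1181, 0.0954]
eef_rot: [3.142, -0.0, 3.041]
force: [-0.3, 0.8, -1.9]
grip_width: 0.0532
grip_force: 20.0
```

Request:
carry_out(motion="0 0 -0.003 0 0 0 255;0 0 -0.003 0 0 0 255;0 0 -0.003 0 0 0 255;0 0 -0.0025 0 0 0 255;0 0 0 0 0 0 255;0 0 0 0 0 0 255")

```text
time_s: 8.2
ee_pos: [0.5956, 0.1181, 0.0837]
eef_rot: [-3.141, -0.001, 3.041]
force: [-1.1, 1.2, -2.8]
grip_width: 0.0534
grip_force: 20.0
```

Inserted with no side load. Next: release and rise.

Request:
carry_out(motion="0 0 0 0 0 0 60;0 0 0 0 0 0 60;0 0 0 0 0 0 60;0 0 0 0 0 0 60;0 0 0 0 0 0 60;0 0 0.008 0 0 0 60;0 0 0.016 0 0 0 60;0 0 0.03 0 0 0 60;0 0 0.03 0 0 0 60;0 0 0.03 0 0 0 60;0 0 0.03 0 0 0 60;0 0 0 0 0 0 60;0 0 0 0 0 0 60")

```text
time_s: 9.28
ee_pos: [0.5962, 0.1181, 0.2301]
eef_rot: [3.141, 0.003, 3.041]
force: [-0.5, 0.1, -0.4]
grip_width: 0.072
grip_force: 0.0
```

Run:
```python
from h import *
c=snap('wrist','w3.png');P=pts(c);hsv=cv2.cvtColor(c['pixels'],cv2.COLOR_RGB2HSV);H,S=hsv[...,0],hsv[...,1];print(ctrl.get_obs()['ee_pos'])
m=(H>3)&(H<18)&(S>150)&(P[...,2]>.09)&(P[...,2]<.13)&(np.hypot(P[...,0]-.596,P[...,1]-.118)<.05)
q=P[m];z=np.percentile(q[:,2],95);q=q[q[:,2]>z-.006];print(m.sum(),z,cv2.minEnclosingCircle(q[:,:2].astype(np.float32)))
c=snap('top');P=pts(c);hsv=cv2.cvtColor(c['pixels'],cv2.COLOR_RGB2HSV);H,S=hsv[...,0],hsv[...,1]
m=((H<5)|(H>172))&(S>130)&(P[...,0]>.5)&(P[...,0]<.75)&(P[...,1]>.2)&(P[...,1]<.35)&(P[...,2]>.2)&(P[...,2]<.33)
q=P[m];mu=q.mean(0);d=np.linalg.svd(q-mu)[2][0];print('bar',mu,d)
```

```text
[0.59562027 0.11803127 0.22821093]
856 0.11592454371700724 ((0.5953894853591919, 0.11858397722244263), 0.02677467279136181)
bar [0.61366508 0.26703734 0.29053805] [-0.99448547  0.1048156  -0.00351253]
```

View pics/w3.png

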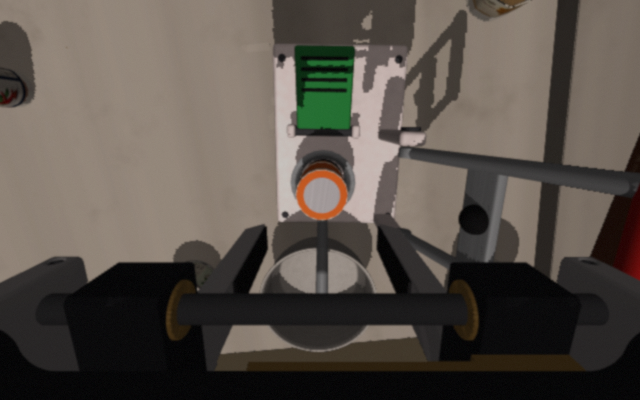

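Cartridge is at (323,194) in the wrist picture, standing in the cradle: measured (0.5954, 0.1186), top at 116 mm. The clamp is still open at about 1.95 rad, with the bar centre near (0.612, 0.269, 0.282). I'll straddle the bar with partly open fingers and lead it along its arc.

Request:
carry_out(motion="0 0 0.015 0 0 0 140;0 0 0.025 0 0 0 140;0 0 0.03 0 0 0 140;0 0 0.03 0 0 0 140;0 0 0.015 0 0 0 140;0.002 0.0195 0 0 0 0 140;0.002 0.0195 0 0 0 0 140;0.002 0.0195 0 0 0 0 140;0.002 0.0195 0 0 0 0 140;0.002 0.0195 0 0 0 0 140;0.002 0.0195 0 0 0 0 140;0.002 0.0195 0 0 0 0 140;0.002 0.0145 0 0 0 0 140;0 0 0 0 0 0 140;0 0 0 0 0 0 140")

```text
time_s: 10.63
ee_pos: [0.6116, 0.2693, 0.3413]
eef_rot: [-3.14, -0.002, 3.042]
force: [0.2, 0.1, -0.8]
grip_width: 0.0425
grip_force: 0.0
```

Run:
```python
from h import *
c=snap('wrist','w4.png');P=pts(c);hsv=cv2.cvtColor(c['pixels'],cv2.COLOR_RGB2HSV);H,S=hsv[...,0],hsv[...,1];o=ctrl.get_obs();print(o['ee_pos'],o['eef_rot'],o['grip_width'])
m=((H<5)|(H>172))&(S>130)&(P[...,2]>.2)&(P[...,2]<.33)&(P[...,1]<.35)
q=P[m];print(m.sum(),q.mean(0),q.min(0),q.max(0));d=np.linalg.svd(q-q.mean(0),full_matrices=False)[2][0];print(d)
```

```text
[0.61168162 0.26855596 0.34183899] [-3.14060314e+00 -1.50360441e-03  3.04071058e+00] 0.04229610358305726
2310 [0.60716184 0.27108421 0.28964864] [0.55909656 0.2577398  0.2832372 ] [0.66110212 0.28377591 0.2930579 ]
[ 0.99356749 -0.11308152  0.00601803]
```

View pics/w4.png

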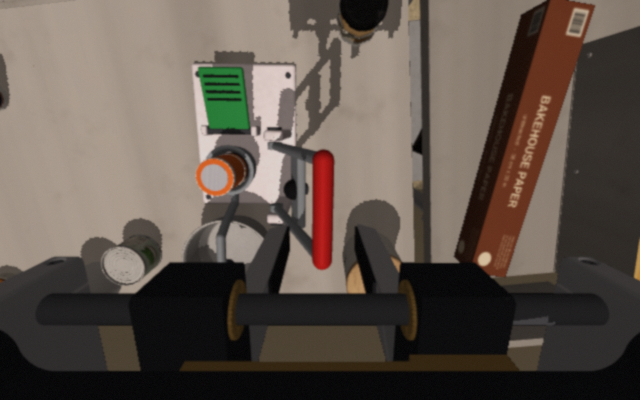

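Wrist picture: red bar at (323,210), mid-way between the fingers, measured mid (0.610, 0.270), top 0.2925. Next: lower and pinch lightly.

Request:
carry_out(motion="-0.001 0.001 -0.015 0 0 0 140;0 0 -0.02 0 0 0 140;0 0 -0.02 0 0 0 140;0 0 -0.014 0 0 0 140;0 0 -0.0085 0 0 0 140;0 0 0 0 0 0 255;0 0 0 0 0 0 255;0 0 0 0 0 0 255;0 0 0 0 0 0 255;0 0 0 0 0 0 255;0 0 0 0 0 0 255", grip_force=12)

```text
time_s: 11.6
ee_pos: [0.611, 0.2701, 0.2665]
eef_rot: [3.141, 0.002, 3.041]
force: [-0.0, 0.4, 4.5]
grip_width: 0.0175
grip_force: 12.0
```

Request:
carry_out(motion="-0.0008 -0.0082 0.0027 0 0 0 255;-0.0009 -0.0081 0.0027 0 0 0 255;-0.0018 -0.0175 0.0039 0 0 0 255;-0.0019 -0.0178 0.0022 0 0 0 255;-0.0019 -0.0178 0.0003 0 0 0 255;-0.0019 -0.0179 -0.0014 0 0 0 255;-0.0018 -0.0176 -0.0033 0 0 0 255;-0.0018 -0.0172 -0.005 0 0 0 255;-0.0017 -0.0166 -0.0067 0 0 0 255;-0.0017 -0.0158 -0.0083 0 0 0 255;0 0 0 0 0 0 255;0 0 0 0 0 0 255")

```text
time_s: 12.6
ee_pos: [0.5941, 0.1141, 0.2525]
eef_rot: [-3.14, -0.001, 3.039]
force: [-3.6, -4.5, 3.2]
grip_width: 0.0175
grip_force: 12.0
```

Request:
carry_out(motion="-0.0016 -0.015 -0.0098 0 0 0 255;-0.0014 -0.0138 -0.0114 0 0 0 255;-0.0013 -0.0127 -0.0126 0 0 0 255;-0.0012 -0.0114 -0.0139 0 0 0 255;-0.001 -0.0099 -0.015 0 0 0 255;-0.0009 -0.0085 -0.0158 0 0 0 255;-0.0007 -0.0068 -0.0167 0 0 0 255;-0.0003 -0.0025 -0.0086 0 0 0 255;-0.0002 -0.0026 -0.0086 0 0 0 255;0 0 0 0 0 0 255;0 0 0 0 0 0 255")

```text
time_s: 13.52
ee_pos: [0.5855, 0.0315, 0.1396]
eef_rot: [-3.14, -0.002, 3.04]
force: [-3.8, -8.9, -1.2]
grip_width: 0.0176
grip_force: 12.0
```

Request:
carry_out(motion="0 -0.001 0 0 0 0 255;0 0 0 0 0 0 255;-0.0001 -0.001 -0.005 0 0 0 255;-0.0001 -0.001 -0.005 0 0 0 255;-0.0001 -0.0008 -0.005 0 0 0 255;-0.0001 -0.0007 -0.005 0 0 0 255;-0.0001 -0.0006 -0.005 0 0 0 255;0 -0.0005 -0.005 0 0 0 255;0 -0.0003 -0.005 0 0 0 255;0 -0.0002 -0.004 0 0 0 255;0 0 -0.003 0 0 0 255;0 0 -0.002 0 0 0 255;0 0 0 0 0 0 255;0 0 0 0 0 0 255", grip_force=40)

```text
time_s: 14.68
ee_pos: [0.5849, 0.0251, 0.0962]
eef_rot: [-3.139, -0.001, 3.04]
force: [-6.7, -11.7, 1.5]
grip_width: 0.0172
grip_force: 40.0
```

Request:
carry_out(motion="0 -0.001 -0.001 0 0 0 255;0 0 -0.001 0 0 0 255;0 0 -0.001 0 0 0 255;0 0 0 0 0 0 255;0 0 0 0 0 0 255")

```text
time_s: 15.1
ee_pos: [0.5849, 0.025, 0.0935]
eef_rot: [-3.141, -0.001, 3.041]
force: [-8.9, -5.8, 4.3]
grip_width: 0.0173
grip_force: 40.0
```

Request:
carry_out(motion="0 0 0 0 0 0 140;0 0 0 0 0 0 140;0 0 0 0 0 0 140;0 0 0 0 0 0 140;0 0 0.01 0 0 0 140;0 0 0.02 0 0 0 140;0 0 0.03 0 0 0 140;0 0 0.03 0 0 0 140;0 0 0.03 0 0 0 140;0 0 0 0 0 0 140;0 0 0 0 0 0 140")

```text
time_s: 16.02
ee_pos: [0.586, 0.0253, 0.2153]
eef_rot: [3.141, 0.004, 3.041]
force: [-0.2, 0.5, -1.3]
grip_width: 0.0426
grip_force: 0.0
```

Run:
```python
from h import *
o=ctrl.get_obs();print(o['ee_pos'],o['force'])
for n in('wrist','top'):
    c=snap(n,n+'5.png');P=pts(c);hsv=cv2.cvtColor(c['pixels'],cv2.COLOR_RGB2HSV);H,S=hsv[...,0],hsv[...,1]
    reg=(abs(P[...,0]-.58)<.1)&(P[...,1]<.3)&(P[...,1]>-.05)&(P[...,2]<.2)
    m=((H<4)|(H>172))&(S>130)&reg&(P[...,2]>.08)
    q=P[m];print(n,'bar',m.sum(),q.mean(0),np.percentile(q,[2,98],0)) if m.any() else 0
    m=(H>=5)&(H<18)&(S>150)&reg; q=P[m];print('cart',m.sum(),np.percentile(q,[5,50,95],0)) if m.any() else 0
    m=(H>45)&(H<85)&(S>100)&reg&(P[...,2]>.02);q=P[m];print('pedal',m.sum(),q.mean(0),np.percentile(q,[2,98],0)) if m.any() else 0
```

```text
[0.58601023 0.02534062 0.21534876] [-0.19640501  0.51610966 -1.25192478]
wrist bar 1738 [0.57987616 0.02642345 0.12647083] [[0.53405197 0.01562749 0.12215501]
 [0.62894988 0.0366349  0.12905312]]
cart 772 [[0.56914404 0.09224746 0.05495729]
 [0.58239631 0.10006809 0.09134514]
 [0.61018876 0.11704224 0.10817469]]
pedal 2558 [0.50443864 0.13038814 0.04704756] [[0.48084281 0.09920918 0.03914834]
 [0.52930924 0.16089324 0.05510349]]
top bar 33 [0.554398   0.02734645 0.12761106] [[0.53911635 0.02072935 0.12163316]
 [0.56874917 0.03396495 0.1335112 ]]
pedal 76 [0.50221637 0.14365176 0.04923401] [[0.48416823 0.12595086 0.03863794]
 [0.52799729 0.15716292 0.05988847]]
```

View pics/wrist5.png

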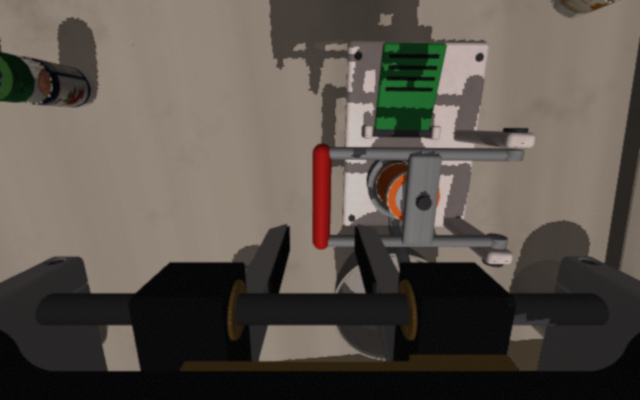

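Wrist picture: clamp down across the cartridge, bar at (321,197), presser at (423,200). The bar's top reads about 0.128 against 0.124 when shut, so I'll press it from above with closed fingertips to make sure.

Request:
carry_out(motion="0 0 0 0 0 0 255;0 0 0 0 0 0 255;0 0 -0.02 0 0 0 255;0 0 -0.02 0 0 0 255;0 0 -0.02 0 0 0 255;0 0 -0.015 0 0 0 255;0 0 -0.008 0 0 0 255;0 0 -0.003 0 0 0 255;0 0 -0.002 0 0 0 255;0 0 -0.002 0 0 0 255;0 0 0 0 0 0 255")

```text
time_s: 17.03
ee_pos: [0.5857, 0.0252, 0.1242]
eef_rot: [-3.142, 0.001, 3.041]
force: [-0.4, -0.9, 2.1]
grip_width: 0.0006
grip_force: 1.0
```

Request:
carry_out(motion="0 0 -0.001 0 0 0 255;0 0 -0.001 0 0 0 255;0 0 0 0 0 0 255")

```text
time_s: 17.28
ee_pos: [0.586, 0.0252, 0.1239]
eef_rot: [3.142, 0.003, 3.041]
force: [-9.5, -0.9, 18.5]
grip_width: 0.0007
grip_force: 9.1
```

Firm stop at 0.124 m with 18 N, so the clamp is shut. Next: rise and go above the pedal pad at (0.468, 0.132).

Request:
carry_out(motion="0 0 0 0 0 0 255;0 0 0.01 0 0 0 255;0 0 0.02 0 0 0 255;0 0 0.03 0 0 0 255;-0.0118 0.0107 0.01 0 0 0 255;-0.0118 0.0107 0 0 0 0 255;-0.0118 0.0107 0 0 0 0 255;-0.0118 0.0107 0 0 0 0 255;-0.0118 0.0107 0 0 0 0 255;-0.0118 0.0107 0 0 0 0 255;-0.0118 0.0107 0 0 0 0 255;-0.0118 0.0107 0 0 0 0 255;-0.0118 0.0107 0 0 0 0 255;-0.0118 0.0107 0 0 0 0 255;0 0 0 0 0 0 255;0 0 0 0 0 0 255")

```text
time_s: 18.62
ee_pos: [0.4677, 0.1326, 0.192]
eef_rot: [3.141, 0.002, 3.042]
force: [-0.3, -0.5, 0.4]
grip_width: 0.0003
grip_force: 0.0
```

Run:
```python
from h import *
o=ctrl.get_obs();print(o['ee_pos'],o['force'])
c=snap('wrist');P=pts(c);hsv=cv2.cvtColor(c['pixels'],cv2.COLOR_RGB2HSV);H,S=hsv[...,0],hsv[...,1]
m=(H>45)&(H<85)&(S>100)&(abs(P[...,0]-.48)<.08)&(P[...,2]>.03)&(P[...,2]<.08);q=P[m];print(m.sum(),q.mean(0),np.percentile(q,[2,98],0));print(cv2.minAreaRect((q[:,:2]*1000).astype(np.float32)))
m=((H<4)|(H>172))&(S>130)&(P[...,2]>.08)&(P[...,2]<.2)&(P[...,1]<.1);print('bar z',np.percentile(P[m][:,2],[50,95]) if m.any() else 0)
```

```text
[0.46770291 0.13257267 0.19201842] [-0.28965377 -0.5354489   0.39227856]
3068 [0.47762879 0.13274078 0.05542673] [[0.44274931 0.10025106 0.04103082]
 [0.5223086  0.16494256 0.06554658]]
((467.7478332519531, -41.30476379394531), (415.7218322753906, 87.63407897949219), 83.95243835449219)
bar z [0.12227079 0.12414478]
```

Bar top now reads 0.124, fully shut. The TCP is over the pad's midline, so I press.

Request:
carry_out(motion="0 0 -0.02 0 0 0 255;0 0 -0.025 0 0 0 255;0 0 -0.025 0 0 0 255;0 0 -0.025 0 0 0 255;0 0 -0.02 0 0 0 255;0 0 -0.01 0 0 0 255;0 0 -0.006 0 0 0 255;0 0 -0.005 0 0 0 255;0 0 -0.005 0 0 0 255;0 0 -0.005 0 0 0 255;0 0 -0.004 0 0 0 255;0 0 -0.002 0 0 0 255;0 0 -0.001 0 0 0 255;0 0 0 0 0 0 255;0 0 0 0 0 0 255")

```text
time_s: 19.92
ee_pos: [0.4676, 0.1324, 0.0394]
eef_rot: [3.141, 0.0, 3.041]
force: [-8.1, -0.7, 11.9]
grip_width: 0.0006
grip_force: 5.8
```

Request:
carry_out(motion="0 0 -0.001 0 0 0 255;0 0 -0.001 0 0 0 255;0 0 0 0 0 0 255;0 0 0 0 0 0 255")

```text
time_s: 20.25
ee_pos: [0.4677, 0.1324, 0.0388]
eef_rot: [3.141, 0.001, 3.041]
force: [-16.6, -2.7, 32.5]
grip_width: 0.0008
grip_force: 16.6
```

Stop reached: 32 N, barely any movement. Next: release and lift clear.

Request:
carry_out(motion="0 0 0.005 0 0 0 255;0 0 0.01 0 0 0 255;0 0 0.02 0 0 0 255;0 0 0.03 0 0 0 255;0 0 0.03 0 0 0 255;0 0 0.03 0 0 0 255;0 0 0.03 0 0 0 255;0 0 0 0 0 0 255;0 0 0 0 0 0 255;0 0 0 0 0 0 255")

```text
time_s: 21.08
ee_pos: [0.4673, 0.1322, 0.191]
eef_rot: [3.142, 0.0, 3.041]
force: [-0.2, 0.0, -0.0]
grip_width: 0.0008
grip_force: 0.0
```

Run:
```python
from h import *
o=ctrl.get_obs();print(o['ee_pos'],o['force'])
c=snap('wrist');P=pts(c);hsv=cv2.cvtColor(c['pixels'],cv2.COLOR_RGB2HSV);H,S=hsv[...,0],hsv[...,1]
m=(H>45)&(H<85)&(S>100)&(abs(P[...,0]-.48)<.08)&(P[...,1]>0)&(P[...,2]>.02)&(P[...,2]<.08);q=P[m];print('pedal',q.mean(0),np.percentile(q,[2,98],0))
m=((H<4)|(H>172))&(S>130)&(P[...,2]>.08)&(P[...,2]<.2)&(P[...,1]<.1);print('bar z',np.percentile(P[m][:,2],[50,95]))
m=(H>=5)&(H<18)&(S>150)&(np.hypot(P[...,0]-.595,P[...,1]-.119)<.05);print('cart top',np.percentile(P[m][:,2],[50,97]) if m.any() else 0)
```

```text
[0.46732613 0.13220637 0.19095871] [-0.19978184  0.01863722 -0.04078746]
pedal [0.47715967 0.13381874 0.05563962] [[0.44302933 0.10089191 0.04157718]
 [0.52192656 0.16479309 0.06535522]]
bar z [0.12228925 0.1239463 ]
cart top 0
```

Pedal is back up, the clamp is shut and the robot is clear.

```bash
python3 -c "
from station import ctrl
print(ctrl.hand_in())"
```

```text
the job is handed in; nothing more can be done
None
```

I handed the job in at about 21 s of the 67 s limit, and the hand-in gave no verdict. The cartridge is in the cradle with the clamp down to its stop (bar top 124 mm). The pedal was pressed to its stop and is back up. I kept clear of both jars and the tin, but did not re-measure them or the cartridge's final height.

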